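# Click the stop collar home on the die-set pillar

### The job

Take the black stop collar with the orange band out of the parts tray and slide it, band uppermost, down over the bare guide pillar of the die set until the pillar's two spring balls snap into the groove inside the collar; let go and leave it held there by the click. The balls sit at a different height each time, so feel for the click: first resistance, then a short stiff slide, then the snap - do not leave it short of the click or pushed on through it. Work gently, never ramming or forcing the collar sideways or end-on against the pillar or the die set (stay below 30 N), and leave the other things where they are.

Things in the scene. Friction and masses are not known exactly. Their poses are not given: they have to be found in the camera images.
- collar: the stop collar: black steel sleeve, 40 mm outside diameter, 54 mm tall, 100 to 200 g, bore 21.6 mm right through, both mouths flared to 26.6 mm over 4 mm; an orange band runs round it just under the top. It stands upright in the tray; best gripped across its diameter about 42 mm above its underside, as the pillar rises through it between the fingers. Origin: centre of its underside; z its axis, up
- collar_groove (a point): on the collar's axis, 16 mm above its underside: the middle of the V groove that runs all round inside the bore (8 mm wide at the bore, 2.5 mm deep). Seated, the balls stand level with this point. If let go with the groove within 3 mm of the balls, their springs centre it
- pillar_tip (a point): top centre of the die set's bare pillar, 145 mm above the bench: upright bright steel, 20 mm diameter (0.8 mm radial play in the collar), the top 8 mm tapered to 12 mm. Two brass spring balls, 10 mm diameter, stick out 2.5 mm on opposite sides at one height, somewhere between 14 and 58 mm below the tip (drawn anew, not reported); each is sprung out with about 8 N, 12 N pressed in
- pillar_root (a point): foot of the bare pillar, on the base plate's top, 25 mm above the bench; a foot ring 38 mm wide, 12 mm tall surrounds it. Felt sliding the collar down slowly: nothing; 4 to 14 N upward as the lower mouth rides over the balls; 0 to 3 N as they rub in the bore (at first perhaps a brief slack pull to 4 N); 12 mm below the first resistance the snap, a downward pull of 4 to 12 N, ending at the seat 15 to 16 mm below it; beyond, 4 to 14 N up
- die_set: die set lower shoe, fixed: grey base plate 120 (x) x 200 (y) x 25 mm with two upright steel pillars of equal height at y = -65 mm (the bare one, see pillar_tip) and y = +65 mm (it carries a brass flanged bush, 42 mm wide, up to 77 mm above the bench). The balls stick out along its y axis. Origin: centre of the plate's underside on the bench; z up
- tray: low grey parts tray, fixed, 150 (x) x 240 (y) mm, rim 12 mm high, inner floor 4 mm above the bench; holds collar and spacer. Origin: centre of its underside
- spacer: plain bright aluminium spacer sleeve, 40 mm outside, 30 mm tall, bore 25 mm, no band; stands in the tray beside the collar; not wanted. Origin: centre of its underside
- oil_bottle: white oil bottle with red cap, 44 mm wide, 110 mm tall; bystander. Origin: centre of its underside
- wrench: steel wrench lying on the bench; bystander. Origin: underside
- screwdriver: screwdriver with a green handle lying on the bench; bystander. Origin: underside
- sizing_die: black stepped steel cylinder, 38 mm wide, 75 mm tall; bystander. Origin: centre of its underside
- grease_tin: blue tin, 60 mm wide, 40 mm tall; bystander. Origin: centre of its underside
- gauge_block: bright steel block 30 x 50 x 20 mm; bystander. Origin: centre of its underside
There are look-alikes about, which are no part of the job. What is shaped like the collar but pink or turquoise is not meant.

How it is judged:
By the outcome, as a careful person would: the job done as asked, in the order asked, and still so for the second after the job is handed in, with the robot touching nothing.
It also fails if it takes over 70 s, if anything falls off the work surface, if the arm or the gripper's body presses on something with over 40 N, if the wrist force passes 120 N, or if a joint passes its speed limit or range.

### The arm

A 6-joint arm with a two-finger parallel gripper is mounted at the origin on the work surface. World frame = base frame: x ahead of the robot, y to its left, z up, the work surface at z = 0. Lengths are in mm, angles in rad, forces in N, time in s.
With the tool pointing down it reaches from about 400 to 925 mm from the base axis. Payload 12.5 kg.
Tool frame: the origin (TCP) lies at the very end of the fingers, on their centre line; the grasp point (between the pads) lies env.grip_point_offset behind it (env.grip_point_offset is the distance from the TCP to the grasp point, in mm); y points along the fingers, z is the direction in which the jaws open and shut, and the axes are right-handed (so a half turn about y gives the same grasp; the last joint's range is limited). The gripper opens to 95 mm and grips with 3 to 60 N. Pads are 20 mm wide; open, the fingers measure 119 mm over their backs; the gripper's body (75 mm by 180 mm) begins 59 mm behind the grasp point.
Start: joints at [-1.27, 0.491, 1.559, -0, 1.092, -0.106], TCP at [247.319, -574.003, 214.661] pointing down, gripper open.
Joint ranges: [-3.1, 3.1], [-0.84, 2.19], [0.05, 2.79], [-1.13, 4.28], [0.06, 2.93], [-2.69, 2.69]. Speed limits (rad/s): [2.22, 2.22, 2.79, 3.14, 3.14, 3.14].

### API

Orientations are given as [roll, pitch, yaw] about the fixed x, y, z axes, in that order (R = Rz(yaw) Ry(pitch) Rx(roll)).
In Python, from cell import readout, read_camera, env, nets gives the robot as it stands.
- The arm moves only by the tool apply_moves, never from a script. Its argument "increments" is a list of rows, each a list of 3 entries, a list of its own where there are three numbers: the shift along the tool's x, y, z in cm, then the turn, a rotation vector about the tool's x, y, z in degrees, then the finger opening in cm, from 0 to 9.51. A call has exactly 5 rows; each row shifts and turns the pose as measured when the row begins, along the tool's axes as they then stand; what a row does not reach is not made up. A row lasts 1/8 s, in which the tool goes at most 62.5 mm and 10.7 degrees, less where a joint would pass 70% of its speed; a pose out of reach is approached as far as the arm can. A call with a gripper value outside its range is refused whole. The fingers move at their own pace and stop on an object; the grip force is fixed at half the most. Time passes only in rows, so rows that do not move let the fingers close, or fill a call up. It gives the time, the measured TCP pose, the force and the opening at its end, in the units of the state.
- readout.state(): the state, without advancing time (a new reading comes with each control period).
- read_camera(name): name is "side" or "top" or "wrist"; returns a dict with "img" (400x640x3 uint8, red, green, blue), "vfov" (degrees; the focal length in pixels is half the picture's height over the tangent of half this angle, whatever the lens; pixels are square), "cx", "cy" (the principal point, pixels), "rvec" (rotation vector, rad) and "tvec" (3), from world to camera coordinates, as OpenCV has them; the wrist camera has in their place "mount" (4x4, takes a point from camera to tool coordinates, whose origin is the TCP and whose axes are the tool frame's). Camera axes: x right, y down, z forward; pixel columns grow to the right and rows downward; lengths in mm; the calibration is good to about 2 mm. The wrist camera is an equidistant fisheye: a pixel r from the principal point sees the ray r / f radians off the axis. A picture is of the moment at which its call begins: read the wrist's pose just before it. There is no depth.
- env.job_done(): hands the job in, once; it reports no verdict.
Trained networks look in a picture, given as the dict that the camera call returned (one of the last four; its "shot" number tells which), for a name from the list of things; names that differ only in an ending like _2 or _b are one class to them, and where a whole thing is asked for, a point or a joint stands for the part that bears it (a point fixed in the world has none). Each returns a list of dicts, best first, with "confidence" (0 to 1); they miss things now and then, are a little off and sometimes report something else, mostly with a low value. They report only what shows in the picture. A call takes as long as a camera call. They do not tell look-alikes from the thing itself.
- nets.look_for(picture, thing): "point" ([x, y, z] in mm, in the coordinates of the camera as it stood for that picture, good to about 4 mm: the middle of the surface that is visible of it).
- nets.mark_of(picture, thing): "point" ([x, y, z] in mm, in the coordinates of the camera as it stood for that picture, good to about 4 mm: a listed point, or the origin of a listed thing).
The state is a dict: "t": time; "joints": joint angles; "qvel": joint speeds; "tau": joint torques, N m; "eef_pos": TCP position; "tcp_rot": TCP orientation; "ft_force": force on the tool from outside, world axes, zero at the start; "moment": the same for the moment, N m; "opening": opening from 0.0 (shut) to 1.0 (fully open).
Only numpy, scipy, OpenCV 4.12 (cv2) and the standard library are available. Lean on these libraries where they do the work, as an engineer would, in place of code of your own. Each camera call takes 0.05 s, during which the arm holds its last target. There are 200 camera calls.

## Working session

There is one attempt and no reset: what is moved stays moved. The work goes in short steps, Python scripts to look and compute and a tool call to move; the robot and the scene stay as the last step left them, time stands still between calls to the robot, and variables do not carry over. Pictures are saved under pics/ and viewed, about 8 in all and at most 12, crops included, and the job is handed in when it is done.

Besides the shell and the picture viewer there is one more tool, called after "Emit:" as a command line: name --argument value ..., lists and objects as JSON in quotes. apply_moves: Moves the arm, as the interface text tells. Its arguments: {"type":"object","properties":{"increments":{"type":"array"}},"required":["increments"]}

```bash
mkdir -p pics; ls; cat > h.py <<'E'
import numpy as np, cv2
from scipy.spatial.transform import Rotation as R
from cell import readout, read_camera, env, nets
def w2c(p):
    M=np.eye(4);M[:3,:3]=cv2.Rodrigues(np.array(p['rvec'],float))[0];M[:3,3]=np.ravel(p['tvec']);return M
def tool(s):
    M=np.eye(4);M[:3,:3]=R.from_euler('xyz',s['tcp_rot']).as_matrix();M[:3,3]=s['eef_pos'];return M
def shot(n):
    s=readout.state();p=read_camera(n)
    c2w=tool(s)@np.array(p['mount']) if n=='wrist' else np.linalg.inv(w2c(p))
    return p,c2w
def W(c2w,pt): return (c2w@np.r_[pt,1])[:3]
def save(p,f): cv2.imwrite('pics/'+f,p['img'][:,:,::-1])
E
python3 - <<'E'
from h import *
print(readout.state(), env.grip_point_offset)
for n in ['side','top','wrist']:
    p,c=shot(n);save(p,n+'0.png')
    print(n,'cam at',c[:3,3].round(),p['vfov'],p['cx'],p['cy'])
    for t in ['collar','pillar_tip','pillar_root','die_set','tray','spacer']:
        for f in (nets.look_for,nets.mark_of):
            print(t,f.__name__,[(W(c,d['point']).round(),round(d['confidence'],2)) for d in f(p,t)[:4]])
E
```

```text
pics
{'t': 0.0, 'joints': array([-1.26958861e+00,  4.91541471e-01,  1.55944589e+00,  1.87575127e-05,
        1.09169465e+00, -1.05575579e-01]), 'qvel': array([-0.00112465, -0.00200345,  0.00048418,  0.0022645 , -0.00126887,
        0.00088634]), 'tau': array([ 1.45125647e-03, -6.12651014e+01, -2.58175439e+01,  6.92980131e-02,
        4.83199744e-02, -9.55431301e-05]), 'eef_pos': array([ 247.25299672, -573.75097725,  214.0742117 ]), 'tcp_rot': array([-1.57187787e+00,  1.31339910e-04, -2.73481808e+00]), 'ft_force': array([-0.03565176, -0.44565562,  0.61883519]), 'moment': array([ 0.0300655 , -0.01754779,  0.00321255]), 'opening': 1.0031247316874676} 18.8
side cam at [ 186.  953. 1093.] 45.85602301664329 322.04450422481347 200.71217375724632
collar call [(array([488., -21.,  42.]), 0.78), (array([536., 113.,  45.]), 0.66), (array([383., 107.,  42.]), 0.53), (array([ 755., -106.,   22.]), 0.33)]
collar call [(array([384.,  95.,   1.]), 0.85), (array([557., 432.,  -2.]), 0.73), (array([386., 255.,  -1.]), 0.61), (array([542., 101.,   2.]), 0.56)]
pillar_tip call [(array([ 578., -159.,   2
[... 1112 characters left out ...]
 call [(array([ 586., -185.,   -3.]), 0.83), (array([ 574., -250.,   23.]), 0.63)]
tray call [(array([545., 168.,   6.]), 0.62), (array([556., 419.,  37.]), 0.57)]
tray call [(array([545., 166.,  -0.]), 0.73)]
spacer call [(array([569., 210.,  32.]), 0.73), (array([ 582., -182.,   27.]), 0.52)]
spacer call [(array([ 762., -115.,    1.]), 0.73), (array([572., 210.,   4.]), 0.58)]
wrist cam at [ 325. -541.  385.] 65.70646984690485 315.7787110154785 200.9568627029543
collar call []
collar call []
pillar_tip call [(array([ 316., -164.,   10.]), 0.64)]
pillar_tip call []
pillar_root call []
pillar_root call []
die_set call []
die_set call []
tray call []
tray call []
spacer call []
spacer call []
```

View pics/top0.png

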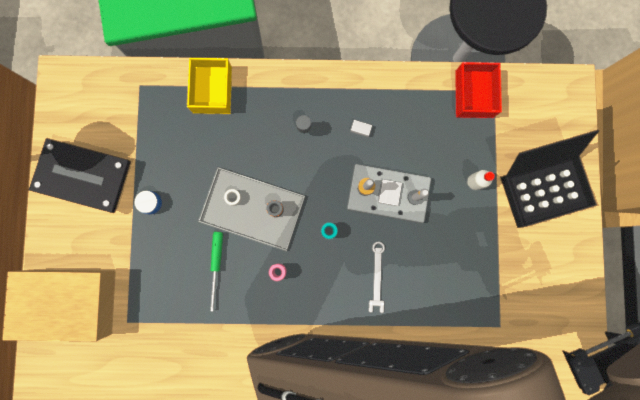

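View pics/side0.png

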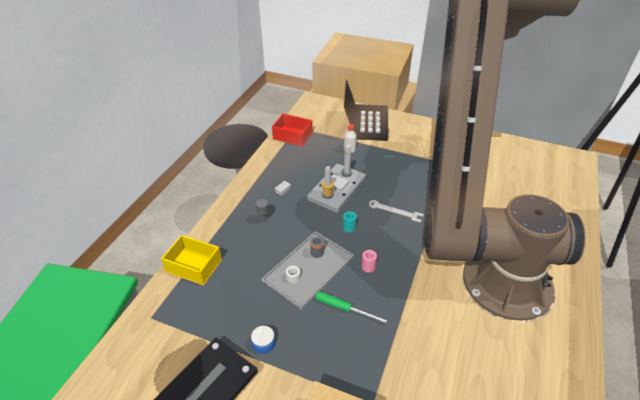

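Top view: collar at pixel (275,208) in the tray, bare pillar at about (418,197), pink (277,272) and turquoise (329,231) decoys. Side view: collar at (317,246). Next I'll inspect the pillar with the wrist camera on the way to the collar.

```bash
cat >> h.py <<'E'
def delta(target,yaw=None):
    s=readout.state();T=tool(s);d=T[:3,:3].T@(np.array(target)-T[:3,3])
    print('pos',T[:3,3].round(1),'delta cm',(d/10).round(2), 'F',np.round(s['ft_force'],1),'t',round(s['t'],2),'op',round(s['opening'],3))
    Rt=R.from_euler('xyz',[-np.pi/2,0,s['tcp_rot'][2] if yaw is None else yaw])
    print('turn deg',np.degrees((R.from_matrix(T[:3,:3]).inv()*Rt).as_rotvec()).round(2),'j',np.round(s['joints'],2))
E
python3 - <<'E'
from h import *
p,c=shot('wrist');print(np.array(p['mount']).round(3)); print('axis',c[:3,2])
delta([500,-290,250])
E
```

```text
[[-1.00000e-03  9.54000e-01  2.98000e-01 -8.46860e+01]
 [-0.00000e+00 -2.98000e-01  9.54000e-01 -1.70321e+02]
 [ 1.00000e+00  1.00000e-03  0.00000e+00  8.77000e-01]
 [ 0.00000e+00  0.00000e+00  0.00000e+00  1.00000e+00]]
axis [-0.27392437 -0.11842471 -0.95443231]
pos [ 247.3 -574.   214.7] delta cm [-34.44  -3.54 -16.08] F [-0.3 -0.3 -0.5] t 2.0 op 1.0
turn deg [-0.  0.  0.] j [-1.27  0.49  1.56 -0.    1.09 -0.11]
```

Emit:
apply_moves --increments '[[[-5.0,-0.7,-2.3],[0,0,0],9.5],[[-5.0,-0.7,-2.3],[0,0,0],9.5],[[-5.0,-0.7,-2.3],[0,0,0],9.5],[[-5.0,-0.7,-2.3],[0,0,0],9.5],[[-5.0,-0.7,-2.3],[0,0,0],9.5]]'

```text
t: 2.62
eef_pos: [434.4, -366.6, 249.8]
tcp_rot: [-1.571, 0.0, -2.741]
ft_force: [0.4, -0.2, -0.6]
opening: 0.999
```

Emit:
apply_moves --increments '[[[-5.0,0,-2.3],[0,0,0],9.5],[[-5.0,0,-2.3],[0,0,0],9.5],[[0,0,0],[0,0,0],9.5],[[0,0,0],[0,0,0],9.5],[[0,0,0],[0,0,0],9.5]]'

```text
t: 3.25
eef_pos: [512.1, -280.5, 250.8]
tcp_rot: [-1.569, 0.001, -2.738]
ft_force: [1.6, 0.2, 0.9]
opening: 1.002
```

```bash
python3 - <<'E'
from h import *
p,c=shot('wrist');save(p,'w1.png');print(c[:3,3])
for t in ['pillar_tip','pillar_root','die_set']:
    print(t,[(W(c,d['point']).round(1),round(d['confidence'],2)) for d in nets.mark_of(p,t)[:4]])
delta([500,-290,250])
E
```

```text
[ 590.08428979 -247.76168219  421.25335528]
pillar_tip [(array([ 580.2, -252.1,  142.5]), 0.56)]
pillar_root [(array([ 578.7, -255.8,   25.8]), 0.93)]
die_set [(array([540.1,  99.1,  22.7]), 0.72), (array([ 588.9, -190.9,   -0. ]), 0.57)]
pos [ 512.2 -280.5  250.9] delta cm [1.5  0.09 0.4 ] F [-0.8 -0.2  0.3] t 3.45 op 0.998
turn deg [-0.1  -0.   -0.06] j [-0.61  0.4   1.62 -0.    1.13  0.55]
```

View pics/w1.png

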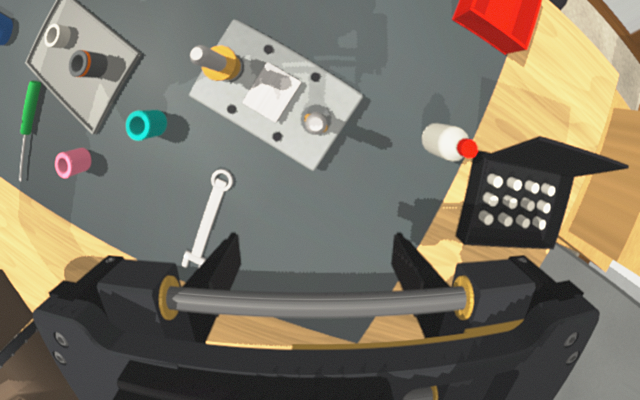

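Wrist view: bare pillar tip at about (317,121), upright in view, with the collar at (90,64) showing its orange band at the top. I'll refine the tip from a crop.

```bash
cat >> h.py <<'E'
def ray(p,c,u,v,z):
    f=200/np.tan(np.radians(p['vfov']/2));x,y=u-p['cx'],v-p['cy'];r=np.hypot(x,y);a=r/f
    d=np.array([x/r*np.sin(a),y/r*np.sin(a),np.cos(a)]);d=c[:3,:3]@d
    return c[:3,3]+d*(z-c[2,3])/d[2]
def pix(p,c,P):
    q=(np.linalg.inv(c)@np.r_[P,1])[:3];f=200/np.tan(np.radians(p['vfov']/2));r=np.hypot(q[0],q[1]);a=np.arctan2(r,q[2])
    return np.array([p['cx']+f*a*q[0]/r,p['cy']+f*a*q[1]/r])
E
python3 - <<'E'
from h import *
p,c=shot('wrist')
k=cv2.resize(p['img'][95:145,285:345],None,fx=10,fy=10,interpolation=cv2.INTER_NEAREST)
for P in ([580,-252,145],[575,-252,145],[580,-252,25]): print(P,pix(p,c,P))
print(ray(p,c,316.5,121,145),c[:3,3]); cv2.imwrite('pics/c1.png',k[:,:,::-1])
E
```

```text
[580, -252, 145] [315.07079094 119.76471012]
[575, -252, 145] [312.84682166 124.90737513]
[580, -252, 25] [315.1090185  116.04107298]
[ 579.48195055 -253.5944572   145.        ] [ 590.13986168 -247.78137311  421.27667253]
```

View pics/c1.png

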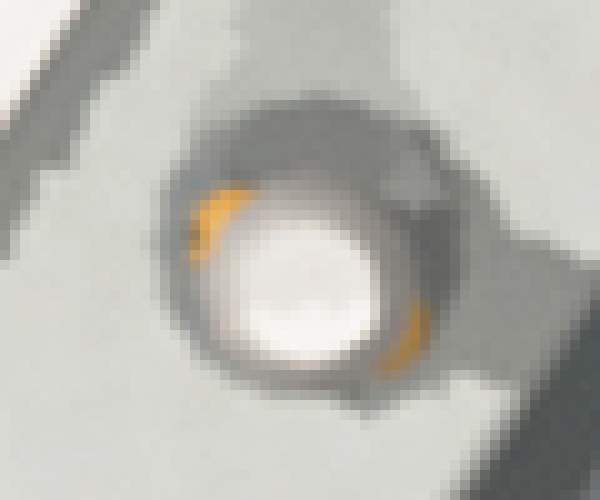

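Crop: tip disc centre at about pixel (315.1,123.7), brass balls on either side. Now to the collar.

```bash
python3 - <<'E'
from h import *
p,c=shot('wrist')
print(ray(p,c,315.1,123.7,145))
b=[ray(p,c,285+x/10-.5,95+y/10-.5,115) for x,y in((218,222),(410,340))];print(b, np.diff(b,axis=0))
delta([470,75,250])
E
```

```text
[ 576.8663213  -253.25606641  145.        ]
[array([ 578.42707524, -243.21903069,  115.        ]), array([ 575.08183469, -265.12464358,  115.        ])] [[ -3.34524055 -21.90561289   0.        ]]
pos [ 512.4 -280.2  250.9] delta cm [-10.07   0.04 -34.33] F [-0.1  0.3 -0.2] t 3.55 op 0.999
turn deg [-0.1  -0.   -0.06] j [-0.61  0.4   1.62  0.    1.13  0.55]
```

Emit:
apply_moves --increments '[[[-1.4,0,-4.9],[0,0,0],9.5],[[-1.4,0,-4.9],[0,0,0],9.5],[[-1.4,0,-4.9],[0,0,0],9.5],[[-1.4,0,-4.9],[0,0,0],9.5],[[-1.4,0,-4.9],[0,0,0],9.5]]'

```text
t: 4.18
eef_pos: [479.8, -24.6, 250.0]
tcp_rot: [-1.568, 0.002, -2.745]
ft_force: [0.5, 0.7, 0.4]
opening: 1.0
```

Emit:
apply_moves --increments '[[[-1.4,0,-4.9],[0,0,0],9.5],[[-1.4,0,-4.9],[0,0,0],9.5],[[0,0,0],[0,0,0],9.5],[[0,0,0],[0,0,0],9.5],[[0,0,0],[0,0,0],9.5]]'

```text
t: 4.8
eef_pos: [466.8, 80.6, 250.5]
tcp_rot: [-1.568, 0.003, -2.743]
ft_force: [0.7, 0.7, 0.4]
opening: 0.998
```

```bash
python3 - <<'E'
from h import *
p,c=shot('wrist');save(p,'w2.png');print(c[:3,3])
for t in ['collar','spacer']:
    r=[(W(c,d['point']).round(1),pix(p,c,W(c,d['point'])).round(),round(d['confidence'],2)) for d in nets.mark_of(p,t)[:4]];print(t,r)
u,v=pix(p,c,[541,104,58]).astype(int);print(u,v)
u0,v0=max(u-35,0),max(v-30,0)
k=cv2.resize(p['img'][v0:v0+60,u0:u0+70],None,fx=10,fy=10,interpolation=cv2.INTER_NEAREST);print(u0,v0)
cv2.imwrite('pics/c2.png',k[:,:,::-1]);delta([541,104,150])
E
```

```text
[544.46354961 112.92380034 421.11982248]
collar [(array([ 4.897e+02, -2.860e+01, -2.000e-01]), array([391., 184.]), 0.86), (array([539.8, 101.3,   3.9]), array([321., 115.]), 0.77), (array([381.4,  93. ,   0. ]), array([284., 219.]), 0.57), (array([ 627.6, -416.6,   -4.1]), array([582., 200.]), 0.49)]
spacer [(array([566.2, 211.6,   1.3]), array([253.,  67.]), 0.85)]
320 113
285 83
pos [466.8  80.7 250.5] delta cm [-7.71 10.08  0.7 ] F [-0.4 -0.1 -0.1] t 4.95 op 0.997
turn deg [-0.17 -0.   -0.19] j [ 0.03  0.23  1.87 -0.    1.04  1.21]
```

View pics/c2.png

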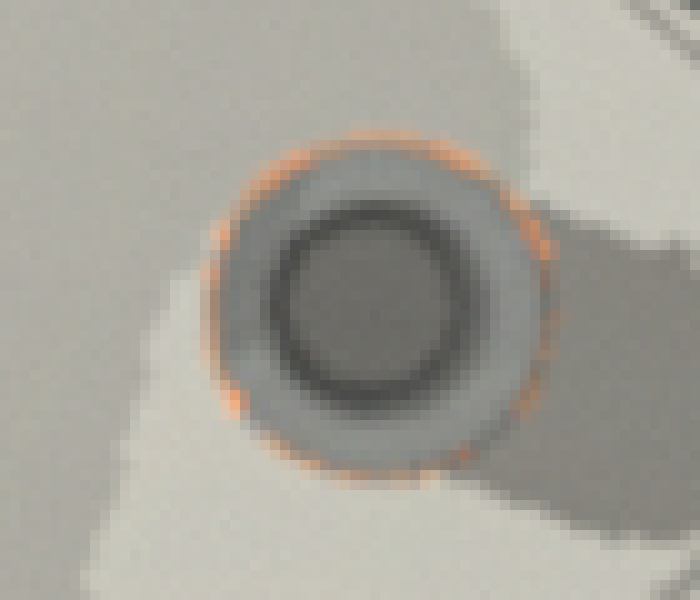

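Crop: collar centred at pixel (322.6,113.5), band uppermost.

```bash
python3 - <<'E'
from h import *
p,c=shot('wrist');P=ray(p,c,322.6,113.5,58);print(P);delta([P[0],P[1],85])
E
```

```text
[542.22172697 102.23002032  58.        ]
pos [466.8  80.8 250.5] delta cm [-7.73 16.58  0.9 ] F [ 0.4 -0.5 -1. ] t 5.0 op 0.997
turn deg [-0.17 -0.   -0.19] j [ 0.03  0.23  1.87 -0.    1.04  1.21]
```

Emit:
apply_moves --increments '[[[-2.6,4.0,0.3],[-0.17,0,-0.19],9.5],[[-2.6,5.0,0.3],[0,0,0],9.5],[[-2.5,5.0,0.3],[0,0,0],9.5],[[0,2.5,0],[0,0,0],9.5],[[0,0,0],[0,0,0],9.5]]'

```text
t: 5.62
eef_pos: [545.9, 100.3, 81.8]
tcp_rot: [-1.569, 0.004, -2.748]
ft_force: [0.0, -0.5, -0.8]
opening: 1.0
```

```bash
python3 - <<'E'
from h import *
delta([542.2,102.2,27.2])
E
```

```text
pos [545.9 100.3  81.8] delta cm [ 0.29  5.46 -0.32] F [ 0.  -0.5 -0.8] t 5.62 op 1.0
turn deg [-0.08 -0.   -0.21] j [ 0.06  0.56  1.86 -0.    0.71  1.24]
```

Emit:
apply_moves --increments '[[[0.29,0.5,-0.32],[-0.1,0,-0.25],9.5],[[0,2.0,0],[0,0,0],9.5],[[0,2.0,0],[0,0,0],9.5],[[0,0.8,0],[0,0,0],9.5],[[0,0,0],[0,0,0],9.5]]'

```text
t: 6.25
eef_pos: [543.7, 102.0, 33.2]
tcp_rot: [-1.569, 0.007, -2.749]
ft_force: [-0.1, 0.8, 0.5]
opening: 1.001
```

```bash
python3 - <<'E'
from h import *
delta([542.2,102.2,27.2])
E
```

```text
pos [543.7 102.   33.2] delta cm [ 0.13  0.6  -0.08] F [-0.1  0.8  0.5] t 6.25 op 1.001
turn deg [-0.12 -0.   -0.39] j [0.07 0.64 1.9  0.   0.6  1.24]
```

Emit:
apply_moves --increments '[[[0.15,0.65,-0.08],[-0.15,0,-0.5],9.5],[[0,0,0],[0,0,0],9.5],[[0,0,0],[-0.1,0,-0.3],9.5],[[0,0,0],[0,0,0],9.5],[[0,0,0],[0,0,0],9.5]]'

```text
t: 6.88
eef_pos: [542.8, 102.2, 28.3]
tcp_rot: [-1.572, -0.005, -2.749]
ft_force: [0.9, 0.4, -0.1]
opening: 1.003
```

```bash
python3 - <<'E'
from h import *
delta([542.2,102.2,27.2])
E
```

```text
pos [542.8 102.2  28.3] delta cm [ 0.06  0.12 -0.02] F [ 0.9  0.4 -0.1] t 6.88 op 1.003
turn deg [ 0.09 -0.    0.3 ] j [ 0.07  0.65  1.9  -0.    0.6   1.24]
```

Emit:
apply_moves --increments '[[[0,0.1,0],[0.05,0,0.2],0],[[0,0,0],[0,0,0],0],[[0,0,0],[0,0,0],0],[[0,0,0],[0,0,0],0],[[0,0,0],[0,0,0],0]]'

```text
t: 7.5
eef_pos: [542.7, 102.2, 27.3]
tcp_rot: [-1.571, -0.002, -2.749]
ft_force: [-0.2, 0.1, -0.3]
opening: 0.53
```

Emit:
apply_moves --increments '[[[0,0,0],[0,0,0],0],[[0,0,0],[0,0,0],0],[[0,0,0],[0,0,0],0],[[0,0,0],[0,0,0],0],[[0,0,0],[0,0,0],0]]'

```text
t: 8.12
eef_pos: [542.7, 102.2, 27.3]
tcp_rot: [-1.571, -0.002, -2.749]
ft_force: [-0.6, -0.4, -0.6]
opening: 0.419
```

```bash
python3 - <<'E'
from h import *
delta([542.2,102.2,27.2])
E
```

```text
pos [542.7 102.2  27.3] delta cm [ 0.05  0.01 -0.02] F [-0.6 -0.4 -0.6] t 8.12 op 0.419
turn deg [ 0.04 -0.    0.09] j [0.07 0.65 1.9  0.   0.59 1.24]
```

Emit:
apply_moves --increments '[[[0,-2,0],[0,0,0],0],[[0,-5,0],[0,0,0],0],[[0,-5.5,0],[0,0,0],0],[[0,-5.5,0],[0,0,0],0],[[0,-4,0],[0,0,0],0]]'

```text
t: 8.75
eef_pos: [541.7, 102.0, 250.2]
tcp_rot: [-1.574, -0.01, -2.749]
ft_force: [0.1, -0.1, -2.9]
opening: 0.418
```

```bash
python3 - <<'E'
from h import *
delta([577,-253,215]);p,c=shot('wrist');save(p,'w3.png')
E
```

```text
pos [541.7 102.  250.2] delta cm [10.28  3.5  34.16] F [ 0.1 -0.1 -2.9] t 8.75 op 0.418
turn deg [ 0.19 -0.    0.55] j [0.07 0.35 1.69 0.   1.11 1.24]
```

View pics/w3.png

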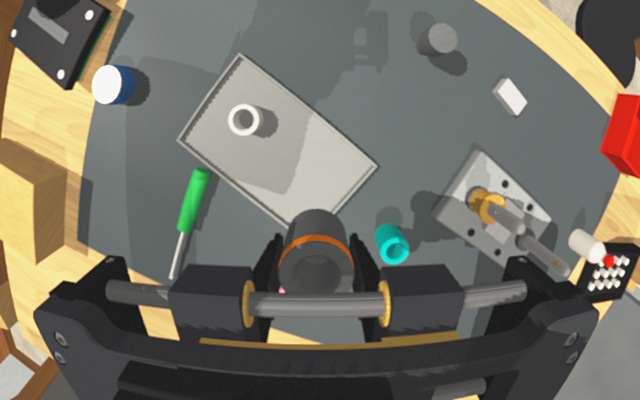

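Collar held, band uppermost (315,245). Carry it to above the pillar.

Emit:
apply_moves --increments '[[[1.4,0,4.5],[0.1,0,0.3],0],[[1.4,0,4.8],[0,0,0],0],[[1.4,0,4.8],[0,0,0],0],[[1.4,0,4.8],[0,0,0],0],[[1.4,0,4.8],[0,0,0],0]]'

```text
t: 9.43
eef_pos: [569.8, -147.3, 255.6]
tcp_rot: [-1.57, 0.004, -2.743]
ft_force: [1.5, 0.4, -1.7]
opening: 0.411
```

```bash
python3 - <<'E'
from h import *
delta([577.4,-253.1,200],-2.749)
E
```

```text
pos [ 569.8 -147.3  255.6] delta cm [ 3.43  5.55 10.04] F [ 1.5  0.4 -1.7] t 9.43 op 0.411
turn deg [-0.05  0.35 -0.25] j [-0.37  0.4   1.6   0.    1.14  0.8 ]
```

Emit:
apply_moves --increments '[[[1.3,0.5,4.5],[0,0.3,-0.2],0],[[1.3,0.5,4.0],[0,0,0],0],[[0.4,1.0,0.7],[0,0,0],0],[[0,1.5,0],[0,0,0],0],[[0,1.0,0],[0,0,0],0]]'

```text
t: 10.05
eef_pos: [576.5, -248.4, 206.3]
tcp_rot: [-1.572, -0.001, -2.751]
ft_force: [0.5, -0.5, -1.8]
opening: 0.419
```

```bash
python3 - <<'E'
from h import *
delta([577.4,-253.1,190],-2.749)
E
```

```text
pos [ 576.5 -248.4  206.3] delta cm [0.1  1.63 0.47] F [ 0.5 -0.5 -1.8] t 10.05 op 0.419
turn deg [ 0.07 -0.14  0.03] j [-0.51  0.5   1.56  0.    1.08  0.67]
```

Emit:
apply_moves --increments '[[[0.1,0.6,0.47],[0.05,-0.1,0],0],[[0,0.5,0],[0,0,0],0],[[0,0.3,0],[0,0,0],0],[[0,0,0],[0,0,0],0],[[0,0,0],[0,0,0],0]]'

```text
t: 10.68
eef_pos: [577.9, -250.9, 191.4]
tcp_rot: [-1.571, -0.001, -2.747]
ft_force: [0.5, 0.0, -1.2]
opening: 0.418
```

```bash
python3 - <<'E'
from h import *
delta([577.4,-253.1,175],-2.749)
p,c=shot('wrist')
a=p['img'][170:330,230:400]
q,d=shot('side')
f=200/np.tan(np.radians(q['vfov']/2));m=w2c(q)@np.array([577,-253,155,1]);u=int(q['cx']+f*m[0]/m[2]);v=int(q['cy']+f*m[1]/m[2])
b=q['img'][v-40:v+40,u-50:u+50]
a=cv2.resize(a,(510,480));b=cv2.resize(b,(600,480),interpolation=cv2.INTER_CUBIC)
o=cv2.resize(np.hstack([a,b]),(800,346));cv2.imwrite('pics/c4.png',o[:,:,::-1])
E
```

```text
pos [ 577.9 -250.9  191.4] delta cm [0.13 1.64 0.18] F [ 0.5  0.  -1.2] t 10.68 op 0.418
turn deg [0.03 0.13 0.03] j [-0.51  0.52  1.57 -0.    1.05  0.66]
```

View pics/c4.png

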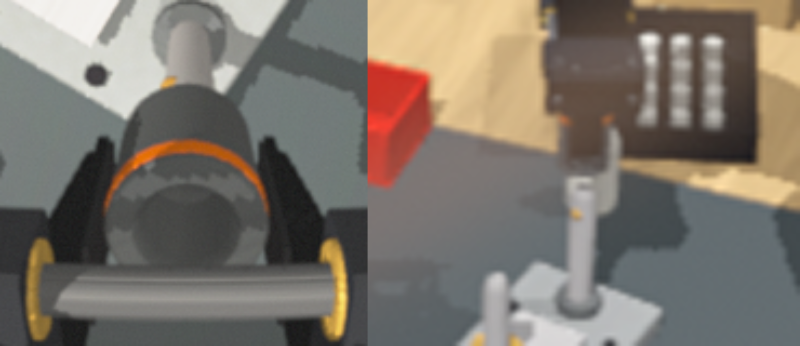

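Collar looks coaxial above the pillar, with a ball visible at crop (168,82) left and (577,213) right. I'll estimate the ball height from that while descending.

Emit:
apply_moves --increments '[[[0.13,0.3,0.2],[0,0.1,0],0],[[0,0.4,0],[0,0,0],0],[[0,0.4,0],[0,0,0],0],[[0,0.2,0],[0,0,0],0],[[0,0,0],[0,0,0],0]]'

```text
t: 11.4
eef_pos: [577.3, -253.6, 177.3]
tcp_rot: [-1.571, -0.001, -2.749]
ft_force: [-0.6, 0.6, -1.5]
opening: 0.418
```

```bash
python3 - <<'E'
from h import *
delta([577.4,-253.1,168],-2.749)
q,d=shot('side')
f=200/np.tan(np.radians(q['vfov']/2))
def pr(P):
    m=w2c(q)@np.r_[P,1];return np.array([q['cx']+f*m[0]/m[2],q['cy']+f*m[1]/m[2]])
o=pr([577,-253,155]).astype(int);print(o)
for z in range(80,136,10): print(z,(pr([578.7,-242,z])-o+[50,40])*4.324+[367.6,0])
print('root',(pr([577,-253,25])-o+[50,40])*4.324+[367.6,0])
E
```

```text
pos [ 577.3 -253.6  177.3] delta cm [-0.03  0.93 -0.04] F [-0.6  0.6 -1.5] t 11.4 op 0.418
turn deg [0.04 0.   0.04] j [-0.52  0.54  1.59 -0.    1.02  0.66]
[348 143]
80 [573.60416375 257.90315731]
90 [574.05014321 247.93277414]
100 [574.49997476 237.87627325]
110 [574.95370851 227.73253407]
120 [575.41139546 217.50041648]
130 [575.87308751 207.17876043]
root [577.82373076 303.56662337]
```

Emit:
apply_moves --increments '[[[-0.03,0.25,-0.04],[0,0,0],0],[[0,0.25,0],[0,0,0],0],[[0,0.25,0],[0,0,0],0],[[0,0.2,0],[0,0,0],0],[[0,0,0],[0,0,0],0]]'

```text
t: 12.08
eef_pos: [577.5, -253.1, 167.4]
tcp_rot: [-1.571, -0.0, -2.749]
ft_force: [-0.7, 0.6, -1.9]
opening: 0.417
```

```bash
python3 - <<'E'
from h import *
delta([577.4,-253.1,160],-2.749); print(readout.state()['moment'])
E
```

```text
pos [ 577.5 -253.1  167.4] delta cm [0.01 0.74 0.  ] F [-0.7  0.6 -1.9] t 12.07 op 0.417
turn deg [0.02 0.01 0.02] j [-0.52  0.55  1.6  -0.    1.    0.66]
[-0.00102749  0.00224094 -0.04225098]
```

Emit:
apply_moves --increments '[[[0,0.15,0],[0,0,0],0],[[0,0.15,0],[0,0,0],0],[[0,0.15,0],[0,0,0],0],[[0,0.15,0],[0,0,0],0],[[0,0.1,0],[0,0,0],0]]'

```text
t: 12.7
eef_pos: [577.6, -253.1, 160.1]
tcp_rot: [-1.571, -0.0, -2.749]
ft_force: [-0.5, -0.5, -2.0]
opening: 0.417
```

Emit:
apply_moves --increments '[[[0,0.12,0],[0,0,0],0],[[0,0.1,0],[0,0,0],0],[[0,0.1,0],[0,0,0],0],[[0,0.05,0],[0,0,0],0],[[0,0,0],[0,0,0],0]]'

```text
t: 13.32
eef_pos: [577.6, -253.1, 156.1]
tcp_rot: [-1.571, -0.0, -2.749]
ft_force: [0.7, 0.1, -1.5]
opening: 0.421
```

```bash
python3 - <<'E'
from h import *
delta([577.4,-253.1,150],-2.749); print(readout.state()['moment'])
E
```

```text
pos [ 577.6 -253.1  156.1] delta cm [ 0.01  0.61 -0.01] F [ 0.7  0.1 -1.5] t 13.32 op 0.421
turn deg [0.01 0.01 0.02] j [-0.52  0.56  1.61 -0.    0.98  0.66]
[ 0.06229778 -0.03283123 -0.02514664]
```

Emit:
apply_moves --increments '[[[0,0.08,0],[0,0,0],0],[[0,0.08,0],[0,0,0],0],[[0,0.08,0],[0,0,0],0],[[0,0.06,0],[0,0,0],0],[[0,0,0],[0,0,0],0]]'

```text
t: 13.95
eef_pos: [577.5, -253.1, 152.9]
tcp_rot: [-1.571, -0.0, -2.749]
ft_force: [-0.4, 0.7, -1.7]
opening: 0.419
```

Emit:
apply_moves --increments '[[[0,0.06,0],[0,0,0],0],[[0,0.06,0],[0,0,0],0],[[0,0.06,0],[0,0,0],0],[[0,0.02,0],[0,0,0],0],[[0,0,0],[0,0,0],0]]'

```text
t: 14.58
eef_pos: [577.6, -253.1, 150.8]
tcp_rot: [-1.571, -0.0, -2.749]
ft_force: [0.1, 0.9, -1.7]
opening: 0.419
```

```bash
python3 - <<'E'
from h import *
delta([577.4,-253.1,150],-2.749); print(readout.state()['moment'])
E
```

```text
pos [ 577.6 -253.1  150.8] delta cm [ 0.01  0.08 -0.01] F [ 0.1  0.9 -1.7] t 14.57 op 0.419
turn deg [0.01 0.01 0.01] j [-0.52  0.56  1.61 -0.    0.96  0.66]
[-0.01896903 -0.00287173  0.03298918]
```

Emit:
apply_moves --increments '[[[0,0.06,0],[0,0,0],0],[[0,0.05,0],[0,0,0],0],[[0,0,0],[0,0,0],0],[[0,0,0],[0,0,0],0],[[0,0,0],[0,0,0],0]]'

```text
t: 15.2
eef_pos: [577.6, -253.1, 149.6]
tcp_rot: [-1.571, -0.0, -2.749]
ft_force: [-1.0, -0.2, -1.4]
opening: 0.419
```

Emit:
apply_moves --increments '[[[0,0.06,0],[0,0,0],0],[[0,0.05,0],[0,0,0],0],[[0,0,0],[0,0,0],0],[[0,0,0],[0,0,0],0],[[0,0,0],[0,0,0],0]]'

```text
t: 15.82
eef_pos: [577.6, -253.1, 148.5]
tcp_rot: [-1.571, -0.0, -2.749]
ft_force: [-0.1, 0.1, -1.0]
opening: 0.421
```

Emit:
apply_moves --increments '[[[0,0.06,0],[0,0,0],0],[[0,0.05,0],[0,0,0],0],[[0,0,0],[0,0,0],0],[[0,0,0],[0,0,0],0],[[0,0,0],[0,0,0],0]]'

```text
t: 16.45
eef_pos: [577.6, -253.0, 147.4]
tcp_rot: [-1.571, -0.0, -2.749]
ft_force: [0.3, 2.2, -0.8]
opening: 0.416
```

Emit:
apply_moves --increments '[[[0,0.06,0],[0,0,0],0],[[0,0.04,0],[0,0,0],0],[[0,0,0],[0,0,0],0],[[0,0,0],[0,0,0],0],[[0,0,0],[0,0,0],0]]'

```text
t: 17.08
eef_pos: [577.6, -253.0, 146.9]
tcp_rot: [-1.571, 0.0, -2.749]
ft_force: [-1.5, 0.6, 0.6]
opening: 0.419
```

Emit:
apply_moves --increments '[[[0,0.06,0],[0,0,0],0],[[0,0.04,0],[0,0,0],0],[[0,0,0],[0,0,0],0],[[0,0,0],[0,0,0],0],[[0,0,0],[0,0,0],0]]'

```text
t: 17.7
eef_pos: [577.7, -253.0, 146.6]
tcp_rot: [-1.57, 0.001, -2.749]
ft_force: [-1.6, 0.2, 2.1]
opening: 0.417
```

First resistance felt at TCP z ≈ 147.4, so the snap is expected at ≈135.5 and the seat at ≈132.

Emit:
apply_moves --increments '[[[0,0.1,0],[0,0,0],0],[[0,0.1,0],[0,0,0],0],[[0,0.1,0],[0,0,0],0],[[0,0.1,0],[0,0,0],0],[[0,0.1,0],[0,0,0],0]]'

```text
t: 18.32
eef_pos: [577.7, -253.0, 144.4]
tcp_rot: [-1.569, 0.001, -2.748]
ft_force: [-2.0, 1.2, 4.0]
opening: 0.421
```

```bash
python3 - <<'E'
from h import *
delta([577.4,-253.1,132],-2.749); print(readout.state()['moment'])
E
```

```text
pos [ 577.7 -253.   144.4] delta cm [ 0.03  1.24 -0.01] F [-2.   1.2  4. ] t 18.32 op 0.421
turn deg [-0.12  0.03 -0.08] j [-0.52  0.57  1.62 -0.    0.95  0.66]
[0.27442857 0.52587994 0.03830449]
```

Emit:
apply_moves --increments '[[[0,0.1,0],[0,0,0],0],[[0,0.1,0],[0,0,0],0],[[0,0.1,0],[0,0,0],0],[[0,0.1,0],[0,0,0],0],[[0,0.05,0],[0,0,0],0]]'

```text
t: 18.95
eef_pos: [577.5, -253.1, 141.1]
tcp_rot: [-1.568, 0.001, -2.748]
ft_force: [-1.6, 1.4, 3.0]
opening: 0.418
```

```bash
python3 - <<'E'
from h import *
delta([577.4,-253.1,132],-2.749); print(readout.state()['moment'])
E
```

```text
pos [ 577.5 -253.1  141.1] delta cm [ 0.01  0.91 -0.  ] F [-1.6  1.4  3. ] t 18.95 op 0.418
turn deg [-0.15  0.03 -0.09] j [-0.52  0.57  1.62 -0.    0.94  0.66]
[ 0.18961484  0.20170422 -0.02850709]
```

Emit:
apply_moves --increments '[[[0,0.08,0],[0,0,0],0],[[0,0.08,0],[0,0,0],0],[[0,0.08,0],[0,0,0],0],[[0,0,0],[0,0,0],0],[[0,0,0],[0,0,0],0]]'

```text
t: 19.58
eef_pos: [577.4, -253.1, 137.8]
tcp_rot: [-1.569, 0.001, -2.748]
ft_force: [-0.9, -0.2, 0.8]
opening: 0.417
```

```bash
python3 - <<'E'
from h import *
delta([577.4,-253.1,132],-2.749); print(readout.state()['moment'])
E
```

```text
pos [ 577.4 -253.1  137.8] delta cm [0.   0.58 0.  ] F [-0.9 -0.2  0.8] t 19.57 op 0.417
turn deg [-0.12  0.04 -0.06] j [-0.52  0.58  1.63 -0.    0.93  0.66]
[0.17905691 0.21552764 0.01954989]
```

Emit:
apply_moves --increments '[[[0,0.06,0],[0,0,0],0],[[0,0.04,0],[0,0,0],0],[[0,0,0],[0,0,0],0],[[0,0,0],[0,0,0],0],[[0,0,0],[0,0,0],0]]'

```text
t: 20.2
eef_pos: [577.4, -253.0, 136.5]
tcp_rot: [-1.569, 0.001, -2.748]
ft_force: [-1.0, 0.1, 0.7]
opening: 0.419
```

Emit:
apply_moves --increments '[[[0,0.06,0],[0,0,0],0],[[0,0.04,0],[0,0,0],0],[[0,0,0],[0,0,0],0],[[0,0,0],[0,0,0],0],[[0,0,0],[0,0,0],0]]'

```text
t: 20.82
eef_pos: [577.3, -253.0, 135.1]
tcp_rot: [-1.569, 0.001, -2.748]
ft_force: [-1.0, 1.0, -0.6]
opening: 0.417
```

Emit:
apply_moves --increments '[[[0,0.04,0],[0,0,0],0],[[0,0.03,0],[0,0,0],0],[[0,0,0],[0,0,0],0],[[0,0,0],[0,0,0],0],[[0,0,0],[0,0,0],0]]'

```text
t: 21.45
eef_pos: [577.2, -253.0, 134.1]
tcp_rot: [-1.569, 0.0, -2.748]
ft_force: [-1.2, 0.5, -2.6]
opening: 0.417
```

Emit:
apply_moves --increments '[[[0,0.03,0],[0,0,0],0],[[0,0.02,0],[0,0,0],0],[[0,0,0],[0,0,0],0],[[0,0,0],[0,0,0],0],[[0,0,0],[0,0,0],0]]'

```text
t: 22.08
eef_pos: [577.3, -253.0, 133.5]
tcp_rot: [-1.569, 0.001, -2.748]
ft_force: [-0.2, 0.5, -2.1]
opening: 0.42
```

Emit:
apply_moves --increments '[[[0,0.04,0],[0,0,0],0],[[0,0.02,0],[0,0,0],0],[[0,0,0],[0,0,0],0],[[0,0,0],[0,0,0],0],[[0,0,0],[0,0,0],0]]'

```text
t: 22.7
eef_pos: [577.0, -252.9, 132.0]
tcp_rot: [-1.57, -0.0, -2.748]
ft_force: [1.5, -0.1, -4.7]
opening: 0.419
```

Emit:
apply_moves --increments '[[[0,0.04,0],[0,0,0],0],[[0,0.02,0],[0,0,0],0],[[0,0,0],[0,0,0],0],[[0,0,0],[0,0,0],0],[[0,0,0],[0,0,0],0]]'

```text
t: 23.32
eef_pos: [577.1, -252.8, 131.8]
tcp_rot: [-1.57, 0.0, -2.748]
ft_force: [0.8, -0.1, -4.8]
opening: 0.419
```

Emit:
apply_moves --increments '[[[0,0.03,0],[0,0,0],0],[[0,0.02,0],[0,0,0],0],[[0,0,0],[0,0,0],0],[[0,0,0],[0,0,0],0],[[0,0,0],[0,0,0],0]]'

```text
t: 23.95
eef_pos: [577.2, -252.9, 131.6]
tcp_rot: [-1.57, 0.0, -2.748]
ft_force: [-0.4, 0.7, -3.6]
opening: 0.418
```

```bash
python3 - <<'E'
from h import *
delta([577.4,-253.1,131],-2.749); s=readout.state();print(s['moment'],s['ft_force'])
E
```

```text
pos [ 577.2 -252.9  131.6] delta cm [-0.01  0.06  0.03] F [-0.4  0.7 -3.6] t 23.95 op 0.418
turn deg [-0.06  0.03 -0.02] j [-0.52  0.59  1.63 -0.    0.92  0.66]
[0.11825528 0.03916999 0.00728971] [-0.40998117  0.6800837  -3.550357  ]
```

Emit:
apply_moves --increments '[[[0,0.04,0],[0,0,0],0],[[0,0.03,0],[0,0,0],0],[[0,0,0],[0,0,0],0],[[0,0,0],[0,0,0],0],[[0,0,0],[0,0,0],0]]'

```text
t: 24.58
eef_pos: [577.5, -253.0, 131.3]
tcp_rot: [-1.569, 0.001, -2.748]
ft_force: [-0.3, 1.9, -1.8]
opening: 0.421
```

Emit:
apply_moves --increments '[[[0,0,0],[0,0,0],0],[[0,0,0],[0,0,0],0],[[0,0,0],[0,0,0],0],[[0,0,0],[0,0,0],0],[[0,0,0],[0,0,0],0]]'

```text
t: 25.2
eef_pos: [577.5, -252.9, 131.3]
tcp_rot: [-1.569, 0.001, -2.748]
ft_force: [-0.2, 1.6, -1.3]
opening: 0.417
```

Force balanced at z = 131.3, which puts the groove at 124.1 and matches the camera's ball height estimate of about 124. Release and back off.

Emit:
apply_moves --increments '[[[0,0,0],[0,0,0],5.0],[[0,0,0],[0,0,0],6.0],[[0,0,0],[0,0,0],7.5],[[0,0,0],[0,0,0],7.5],[[0,0,0],[0,0,0],7.5]]'

```text
t: 25.82
eef_pos: [577.9, -253.5, 131.9]
tcp_rot: [-1.567, 0.002, -2.748]
ft_force: [0.4, -0.8, -0.5]
opening: 0.783
```

Emit:
apply_moves --increments '[[[0,0,0],[0,0,0],7.5],[[0,-1,0],[0,0,0],7.5],[[0,-2,0],[0,0,0],7.5],[[0,-3,0],[0,0,0],7.5],[[0,-4,0],[0,0,0],7.5]]'

```text
t: 26.45
eef_pos: [576.8, -252.8, 233.8]
tcp_rot: [-1.571, -0.001, -2.749]
ft_force: [0.7, -0.1, 0.2]
opening: 0.789
```

Emit:
apply_moves --increments '[[[5,-0.5,0],[0,0,0],7.5],[[5,0,0],[0,0,0],7.5],[[0,0,0],[0,0,0],7.5],[[0,0,0],[0,0,0],7.5],[[0,0,0],[0,0,0],7.5]]'

```text
t: 27.08
eef_pos: [484.5, -292.2, 245.3]
tcp_rot: [-1.563, 0.004, -2.747]
ft_force: [0.1, -0.1, -0.8]
opening: 0.79
```

```bash
python3 - <<'E'
from h import *
delta([577.4,-253.1,131],-2.749)
p,c=shot('wrist')
print([(W(c,d['point']).round(1),round(d['confidence'],2)) for d in nets.mark_of(p,'collar')[:5]])
q,d0=shot('side');print([(W(d0,d['point']).round(1),round(d['confidence'],2)) for d in nets.mark_of(q,'collar')[:5]])
f=200/np.tan(np.radians(q['vfov']/2))
def pr(P):
    m=w2c(q)@np.r_[P,1];return np.array([q['cx']+f*m[0]/m[2],q['cy']+f*m[1]/m[2]])
u,v=pr([577,-253,115]).astype(int)
b=cv2.resize(q['img'][v-40:v+40,u-30:u+30],(360,480),interpolation=cv2.INTER_CUBIC)
u,v=pix(p,c,[577,-253,145]).astype(int);u=min(max(u,55),585);v=max(v,60)
a=cv2.resize(p['img'][v-60:v+60,u-55:u+55],(440,480),interpolation=cv2.INTER_CUBIC)
for z in (145,162,108): print(z,(pr([577,-253,z])-pr([577,-253,115]).astype(int)+[30,40])*6+[440,0])
cv2.imwrite('pics/c5.png',np.hstack([a,b])[:,:,::-1])
E
```

```text
pos [ 484.5 -292.2  245.3] delta cm [-10.03  11.48  -0.13] F [ 0.1 -0.1 -0.8] t 27.07 op 0.79
turn deg [-0.46  0.12 -0.26] j [-0.66  0.37  1.67 -0.    1.09  0.52]
[(array([ 573.7, -251.8,  109.1]), 0.88), (array([380.7,  92.7,  -3.1]), 0.82), (array([491.4, -27.2,  -1.2]), 0.58)]
[(array([490.5, -33.2,   1. ]), 0.75), (array([385.5,  92.2,  -0.4]), 0.65), (array([ 576.6, -254.9,  104.9]), 0.63), (array([7.587e+02, 3.590e+01, 6.000e-01]), 0.4)]
145 [625.58773642 201.27563545]
162 [626.77169814 176.34249076]
108 [623.07091889 254.2774972 ]
```

View pics/c5.png

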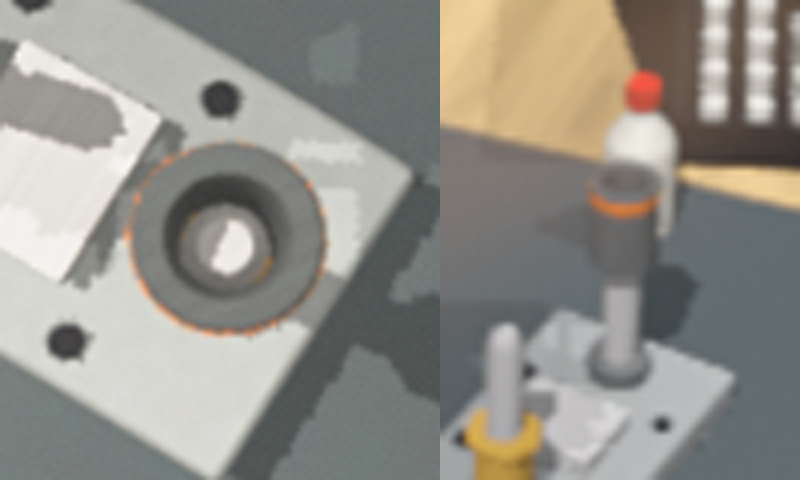

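Final view: collar hangs mid-pillar with its band up (about (225,240) left, (625,225) right). The nets put its underside at about 105–109 mm and I expected 108. The gripper is clear.

```bash
python3 -c "
from cell import env;print(env.job_done())"
```

```text
the job is handed in; nothing more can be done
None
```

I placed the black collar on the bare pillar with its band up, slid it down to the click and let go. I then backed the arm off and handed the job in at about 27 s of the 70 s allowed.

**Feel of the click:**
- Resistance began at a TCP height of about 147.4 mm, gave about 4–6 N up, then dropped to about 2 N of rubbing.
- The collar then moved down further than commanded, with a net pull of about 3 N. I read only the end of each short call, so this is below the 4–12 N expected for the snap.
- The force came back to balance at 131.3 mm, about 16 mm below the first resistance.
- The largest force I read was about 5 N, again only at the end of each call.

**Final checks:**
- At release the groove was at about 124.1 mm, and the camera estimate of the ball height was about 124 mm.
- After release, both pictures show the collar hanging on the pillar with the band up. The networks put its underside at 105 mm (side camera) and 109 mm (wrist camera). I expected 108 mm, which is within their accuracy of about 4 mm.
- I saw nothing else disturbed, but the last pictures were close crops, so I did not re-check the whole bench.

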